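# Shut the gearbox hatch and tighten its screws crosswise

### The job

Push the propped-open inspection cover on the sloping face of the green gear reducer shut, then tighten its four T-handle screws clockwise, crosswise (a screw, then the one diagonally opposite, then the other two) in two passes: in the first pass give every screw only about an eighth of a turn, in the second run each one, crosswise again, right up to its stop. Leave the tools and pieces lying around where they are, and let go at the end.

Things in the scene. Friction and masses are not known exactly. Their poses are not given: they have to be found in the camera images.
- gearbox: Green gear reducer, 167 mm high, fixed to the bench. Origin on the bench, z up; +x is the flat back ledge, motor at +y. Its 200 x 200 mm sloping face descends towards -x at 30 degrees to the horizontal: middle at (0, 0, 130) mm, outward normal (-0.5, 0, 0.866) in this frame. The cover's hinge line runs along y through (86.6, 0, 180) mm, the face's upper edge.
- cover (a joint): Hinge of the steel cover plate (200 x 200 x 8 mm plus tab, 0.6 kg), rad: 0 = shut on the sloping face (hard stop), positive = lifted about the hinge line, at most 1.0. It starts at 0.5 to 0.85 and stays by friction where it is left; pushing it shut at the tab takes 2 to 5 N.
- cover_tab (a point): Middle of the upper side of the push tab (40 x 60 x 8 mm) on the cover's free lower edge. Its axes are the cover's: z outward normal of the plate, -x from the hinge line to the free edge, y along the hinge line. In the cover's frame (origin on the hinge line) it lies at (-216, 0, 10) mm; the plate's top is at z = 10 mm.
- screw1_bar (a point): Centre of the T-handle of screw 1 (lower edge, gearbox +y side; opposite screw3): a dark steel bar 46 long x 12 wide x 24 mm high, from 12 to 36 mm above the plate's top, on a 20 mm shank; this point is 24 mm above the plate's top, at (-162, 62, 34) mm in the cover's frame. z: the screw's axis, outwards; y along the bar; x across it.
- screw1 (a joint): Turn of screw 1, rad, growing clockwise as seen looking down on the plate. At 0 the bar lies along the hinge line; at 1.6 (92 degrees on) it meets its stop, tight, the bar lying up and down the slope. Starts loose at 0 to 0.25, stays where it is left, turns with about 0.2 N m.
- screw2_bar (a point): Centre of the T-handle of screw 2 (lower edge, gearbox -y side; opposite screw4): a dark steel bar 46 long x 12 wide x 24 mm high, from 12 to 36 mm above the plate's top, on a 20 mm shank; this point is 24 mm above the plate's top, at (-162, -62, 34) mm in the cover's frame. z: the screw's axis, outwards; y along the bar; x across it.
- screw2 (a joint): Turn of screw 2, rad, growing clockwise as seen looking down on the plate. At 0 the bar lies along the hinge line; at 1.6 (92 degrees on) it meets its stop, tight, the bar lying up and down the slope. Starts loose at 0 to 0.25, stays where it is left, turns with about 0.2 N m.
- screw3_bar (a point): Centre of the T-handle of screw 3 (upper edge (by the hinge), gearbox -y side; opposite screw1): a dark steel bar 46 long x 12 wide x 24 mm high, from 12 to 36 mm above the plate's top, on a 20 mm shank; this point is 24 mm above the plate's top, at (-38, -62, 34) mm in the cover's frame. z: the screw's axis, outwards; y along the bar; x across it.
- screw3 (a joint): Turn of screw 3, rad, growing clockwise as seen looking down on the plate. At 0 the bar lies along the hinge line; at 1.6 (92 degrees on) it meets its stop, tight, the bar lying up and down the slope. Starts loose at 0 to 0.25, stays where it is left, turns with about 0.2 N m.
- screw4_bar (a point): Centre of the T-handle of screw 4 (upper edge (by the hinge), gearbox +y side; opposite screw2): a dark steel bar 46 long x 12 wide x 24 mm high, from 12 to 36 mm above the plate's top, on a 20 mm shank; this point is 24 mm above the plate's top, at (-38, 62, 34) mm in the cover's frame. z: the screw's axis, outwards; y along the bar; x across it.
- screw4 (a joint): Turn of screw 4, rad, growing clockwise as seen looking down on the plate. At 0 the bar lies along the hinge line; at 1.6 (92 degrees on) it meets its stop, tight, the bar lying up and down the slope. Starts loose at 0 to 0.25, stays where it is left, turns with about 0.2 N m.
- flower: Flat flower cut from 5 mm steel sheet, about 140 mm across, lying on the bench to the left; origin at its centre underneath. Leave alone.
- tube: Short piece of galvanised tube, 48 mm diameter, 70 mm high, standing on the bench close to the gearbox on its +y side; origin at its centre underneath. Leave alone.
- tin: Pale tin, 52 mm diameter, 70 mm high, standing on the gearbox's back ledge behind the hinge; origin at its centre underneath. Leave alone.
- hammer: Hammer lying on the bench to the right; origin underneath. Leave alone.
- spanner: Spanner lying on the bench close in front of the foot of the gearbox's slope (its -x side); origin underneath. Leave alone.

How it is judged:
On the way, in this order (a step that is already met when the one before it is completed fails the run):
1. the cover is shut on its seat with no screw turned yet (value of joint cover below 0.04 rad and value of joint each of screw1, screw2, screw3, screw4 below 0.35 rad), for 0.1 s.
2. first pass: two diagonally opposite screws have had a part turn (joint 0.4 to 1.25) while the other two are still loose (below 0.37), cover shut (((value of joint cover below 0.04 rad and value of joint screw1 between 0.4 and 1.25 rad and value of joint screw3 between 0.4 and 1.25 rad and value of joint each of screw2, screw4 below 0.37 rad) or (value of joint cover below 0.04 rad and value of joint screw2 between 0.4 and 1.25 rad and value of joint screw4 between 0.4 and 1.25 rad and value of joint each of screw1, screw3 below 0.37 rad))), for 0.1 s.
3. first pass complete: all four screws have had a part turn (0.4 to 1.25) and none is tight (value of joint cover below 0.04 rad and value of joint screw1 between 0.4 and 1.25 rad and value of joint screw2 between 0.4 and 1.25 rad and value of joint screw3 between 0.4 and 1.25 rad and value of joint screw4 between 0.4 and 1.25 rad), for 0.1 s.
4. second pass: two diagonally opposite screws are tight (above 1.47) while the other two are still part-turned (below 1.3) (((value of joint cover below 0.04 rad and value of joint each of screw1, screw3 above 1.47 rad and value of joint each of screw2, screw4 below 1.3 rad) or (value of joint cover below 0.04 rad and value of joint each of screw2, screw4 above 1.47 rad and value of joint each of screw1, screw3 below 1.3 rad))), for 0.1 s.
At the end, for the whole second after the job is handed in: The cover is shut (below 0.04 rad), all four screws stand at their stops (joint above 1.47 of 1.6 rad) and at rest (value of joint cover below 0.04 rad and value of joint each of screw1, screw2, screw3, screw4 above 1.47 rad and velocity of joint each of screw1, screw2, screw3, screw4 below 0.05 rad/s); the robot touches nothing.
It fails at once if a tool or piece lying around is shifted by more than 40 mm (distance of any of flower, tube, tin, hammer, spanner from where it was at the start of the episode above 0.04 m).
It fails at once if a screw is run tight (above 1.47) while another is still loose (below 0.37) ((value of joint screw1 above 1.47 rad and value of joint screw2 below 0.37 rad) or (value of joint screw1 above 1.47 rad and value of joint screw3 below 0.37 rad) or (value of joint screw1 above 1.47 rad and value of joint screw4 below 0.37 rad) or (value of joint screw2 above 1.47 rad and value of joint screw1 below 0.37 rad) or (value of joint screw2 above 1.47 rad and value of joint screw3 below 0.37 rad) or (value of joint screw2 above 1.47 rad and value of joint screw4 below 0.37 rad) or (value of joint screw3 above 1.47 rad and value of joint screw1 below 0.37 rad) or (value of joint screw3 above 1.47 rad and value of joint screw2 below 0.37 rad) or (value of joint screw3 above 1.47 rad and value of joint screw4 below 0.37 rad) or (value of joint screw4 above 1.47 rad and value of joint screw1 below 0.37 rad) or (value of joint screw4 above 1.47 rad and value of joint screw2 below 0.37 rad) or (value of joint screw4 above 1.47 rad and value of joint screw3 below 0.37 rad)).
It also fails if it takes over 72 s, if anything falls off the work surface, if the arm or the gripper's body presses on something with over 40 N, if the wrist force passes 120 N, or if a joint passes its speed limit or range.

### The arm

A 7-joint arm with a two-finger parallel gripper is mounted at the origin on the work surface. World frame = base frame: x ahead of the robot, y to its left, z up, the work surface at z = 0. Lengths are in m, angles in rad, forces in N, time in s.
With the tool pointing down it reaches from about 0.4 to 0.85 m from the base axis. Payload 10.4 kg.
Tool frame: the origin (TCP) lies at the very end of the fingers, on their centre line; the grasp point (between the pads) lies 19 mm behind it; z points along the fingers, y is the line along which they close (so a half turn about z gives the same grasp; the last joint's range is limited). The gripper opens to 85 mm and grips with 20 to 120 N. Pads are 22 mm wide; open, the fingers measure 114 mm over their backs; the gripper's body (76 mm by 85 mm) begins 54 mm behind the grasp point. The pads swing forward as they close: fully open they stand 13 mm farther back than shut.
Start: joints at [-1.317, 0.332, -0.065, 1.46, 0.022, 1.35, -0.088], TCP at [0.171, 0.601, 0.231] pointing down, gripper open.
Joint ranges: [-2.6, 2.6], [-0.5, 2.12], [-1.47, 1.34], [0.16, 2.42], [-1.27, 4.41], [0.06, 2.06], [-2.6, 2.6]. Speed limits (rad/s): [2.22, 2.22, 2.79, 2.79, 3.14, 3.14, 3.14].

### API

Orientations are given as a unit quaternion [x, y, z, w].
In Python, from workcell import arm gives the robot as it stands.
- The arm moves only by the tool step_arm, never from a script. Its argument "targets" is text: rows parted by semicolons, each of 7 numbers parted by spaces: the turn, a rotation vector about the tool's x, y, z in rad, then the shift along the tool's x, y, z in cm, then the closure, from -1 (fully open) to 1 (shut), so that 0 is half open. In form: wx wy wz x y z claw; .... A call has 1 to 20 rows; each row is the pose to reach, as a shift and turn from the pose commanded when the call began, along the tool's axes at that moment; what a row does not reach only later rows make up. A row lasts 1/8 s, in which the tool goes at most 62.5 mm and 10.7 degrees, less where a joint would pass 70% of its speed; a pose out of reach is approached as far as the arm can. A call with a gripper value outside its range is refused whole. The fingers move at their own pace and stop on an object; "newtons" is the grip in N (left out, the last holds). Time passes only in rows, so rows that repeat a pose let the fingers close. It gives the time, the measured TCP pose, the force, the opening and the grip force at its end, in the units of the state.
- arm.get_obs(): the state, without advancing time (a new reading comes with each control period).
- arm.capture(name): name is "scene" or "top"; returns a dict with "img" (480x640x3 uint8, red, green, blue), "fovy" (degrees; the focal length in pixels is half the picture's height over the tangent of half this angle, whatever the lens; pixels are square), "cx", "cy" (the principal point, pixels), "k1" (the pictures are not rectified: a ray, as slopes to the right and down, at radius r is drawn at 1 + k1 r^2 times it, then the intrinsics apply), "world_to_cam" (4x4, takes a point from world to camera coordinates). Camera axes: x right, y down, z forward; pixel columns grow to the right and rows downward; lengths in m; the calibration is good to about 2 mm. A picture is of the moment at which its call begins. There is no depth.
- arm.job_done(): hands the job in; it is judged then, once.
The state is a dict: "t": time; "q": joint angles; "joint_vel": joint speeds; "tau": joint torques, N m; "tcp_pos": TCP position; "tcp_rot": TCP orientation; "ft_force": force on the tool from outside, world axes, zero at the start; "torque": the same for the moment, N m; "opening": finger opening in m; "grasp_force": force on a finger pad.
Only numpy, scipy, OpenCV 4.12 (cv2) and the standard library are available. Lean on these libraries where they do the work, as an engineer would, in place of code of your own. Each camera call takes 0.05 s, during which the arm holds its last target. There are 200 camera calls.

## Working session

There is one attempt and no reset: what is moved stays moved. The work goes in short steps, Python scripts to look and compute and a tool call to move; the robot and the scene stay as the last step left them, time stands still between calls to the robot, and variables do not carry over. Pictures are saved under pics/ and viewed, at most 10 in all, crops included, and the job is handed in when it is done.

Besides the shell and the picture viewer there is one more tool, called after ">>>" in YAML: its name, and indented under it one key for each argument. step_arm: Moves the arm, as the interface text tells. Its arguments: {"type":"object","properties":{"targets":{"type":"string"},"newtons":{"type":"number"}},"required":["targets"]}

```bash
mkdir -p pics; ls; python3 - <<'E'
from workcell import arm
import cv2
for n in("scene","top"):
    c=arm.capture(n);cv2.imwrite(f"pics/{n}0.png",c["img"][:,:,::-1]);print(n,c["fovy"],c["cx"],c["cy"],c["k1"],c["world_to_cam"].round(4).tolist())
print(arm.get_obs())
E
```

```text
pics
scene 48.3065707916976 307.30290173522786 240.4428353326447 -0.11091816124361133 [[0.3703, 0.9289, -0.0066, -0.2258], [0.5337, -0.2185, -0.817, -0.199], [-0.7603, 0.299, -0.5766, 1.6999], [0.0, 0.0, 0.0, 1.0]]
top 52.405915052060735 314.79127809543655 231.50596114214707 -0.023021398603473204 [[-0.0302, -0.9995, 0.0049, 0.024], [-0.985, 0.029, -0.1698, 0.6185], [0.1696, -0.0099, -0.9855, 1.1426], [0.0, 0.0, 0.0, 1.0]]
{'t': 0.1, 'q': array([-1.31660745,  0.33279219, -0.06469848,  1.46083294,  0.0215825 ,
        1.34985714, -0.08848008]), 'joint_vel': array([ 0.00189834, -0.00082074,  0.0011226 , -0.00030257,  0.00071852,
        0.00086551, -0.00132697]), 'tau': array([ 1.60059415e-03, -6.26739335e+01,  4.94148047e-02, -3.92429817e+01,
        1.64509850e-02,  7.07622792e-03,  3.87400542e-05]), 'tcp_pos': array([0.17070403, 0.60091323, 0.23061741]), 'tcp_rot': array([ 1.37936551e-01,  9.90440887e-01, -5.94037486e-04, -6.50137948e-05]), 'ft_force': array([-0.10825981, -0.35639558, -1.21689526]), 'torque': array([ 0.00739141,  0.00402967, -0.07443972]), 'grasp_force': 0.0, 'opening': 0.08540240742905732}
```

View pics/scene0.png

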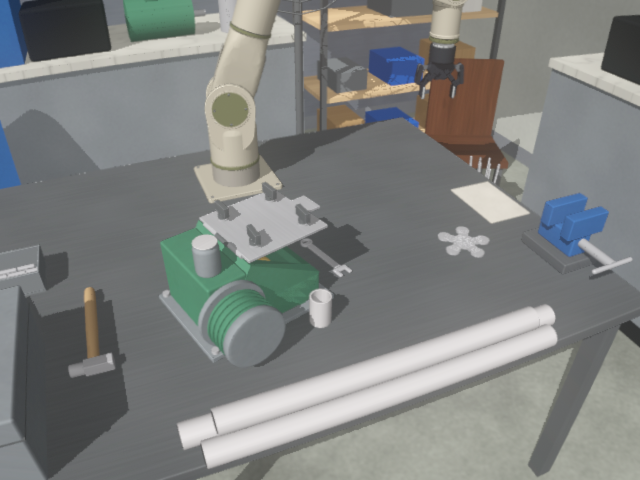

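View pics/top0.png

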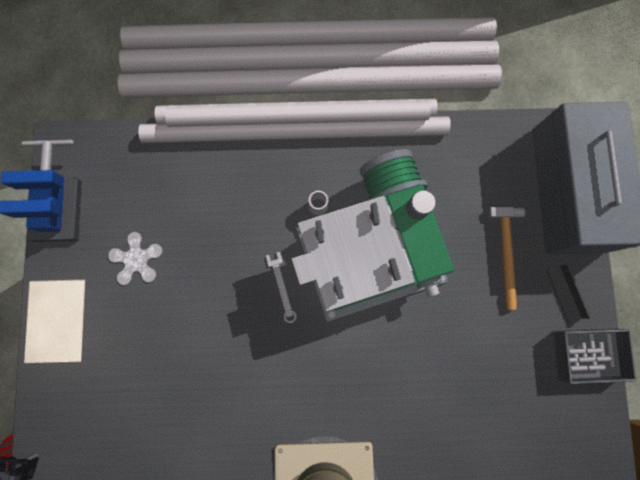

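Top view: cover and gearbox around (360,250), tab at (303,268), slope facing image left (world +y), motor away from the robot. Next, enlarged crops of both views.

```bash
python3 - <<'E'
import cv2,numpy as np
a=cv2.imread("pics/top0.png")[140:340,260:470]
b=cv2.imread("pics/scene0.png")[170:370,150:360]
cv2.imwrite("pics/c.png",np.hstack([cv2.resize(a,(798,760),interpolation=cv2.INTER_CUBIC)])[0:600])
cv2.imwrite("pics/c1.png",cv2.resize(a,None,fx=3,fy=3,interpolation=cv2.INTER_CUBIC))
cv2.imwrite("pics/c2.png",cv2.resize(b,None,fx=3,fy=3,interpolation=cv2.INTER_CUBIC))
E
```

```text
(no output)
```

View pics/c1.png

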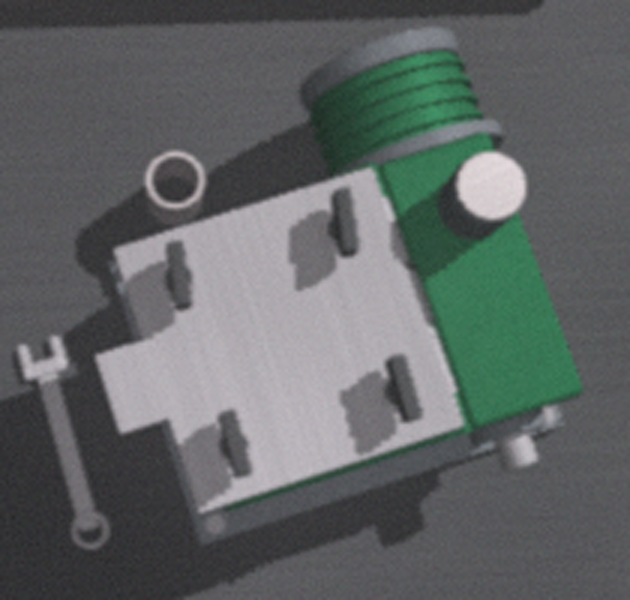

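View pics/c2.png

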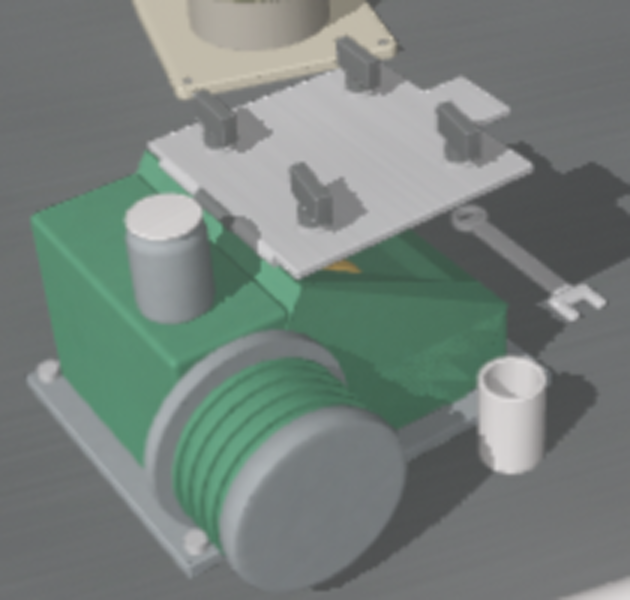

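Pictures show the cover raised, roughly level, with its four bars near (320,232), (374,214), (395,269) and (338,288) in the top view. The tab end is at (292,258)–(300,284), with the spanner below it. Now to fit the pose.

```bash
cat > h.py <<'E'
import numpy as np
from scipy.optimize import least_squares
from scipy.spatial.transform import Rotation as R
def proj(c,P):
    P=np.atleast_2d(P);W=np.array(c["world_to_cam"]);p=P@W[:3,:3].T+W[:3,3]
    s=p[:,:2]/p[:,2:];r2=(s**2).sum(1,keepdims=True);s=s*(1+c["k1"]*r2)
    f=240/np.tan(np.radians(c["fovy"]/2));return s*f+[c["cx"],c["cy"]]
def gb(p): return R.from_euler('z',p[2]),np.array([p[0],p[1],0])
def cov(p,th,P):  # cover-frame mm -> world m ; th lift
    # shut: x axis up-slope (.866,0,.5); lifting rotates free edge (-x) up about hinge
    Rc=R.from_euler('y',-np.pi/6+th)
    G,t=gb(p);return G.apply(Rc.apply(np.atleast_2d(P)/1000.)+[.0866,0,.18])+t
E
cat > fit.py <<'E'
from h import *
from workcell import arm
ct,cs=arm.capture("top"),arm.capture("scene")
bars=[[-162,62,34],[-162,-62,34],[-38,-62,34],[-38,62,34]]
T=np.array([[113,247],[200,512],[95,354],[121,433],[180,275],[235,443],[404,388],[343,222]])/3+[260,140]
S=np.array([[532,168],[509,107],[465,77],[460,131],[358,65],[217,118],[311,190]])/3+[150,170]
def f(p):
    x=-p[4]
    PT=[[x,100,10],[x,-100,10],[-236,30,10],[-236,-30,10]]+bars
    PS=[[x,100,10],[-236,30,10],[-236,-30,10]]+bars
    return np.r_[(proj(ct,cov(p,p[3],PT))-T).ravel(),(proj(cs,cov(p,p[3],PS))-S).ravel()]
s=least_squares(f,[.55,0,-1.3,.7,200],loss='soft_l1',x_scale=[.1,.1,.1,.1,10])
print(s.x,s.cost);print(f(s.x).round(1).reshape(-1,2).tolist())
p=s.x;np.save("p.npy",p)
print("tab",cov(p,p[3],[-216,0,10]),"shut",cov(p,0,[-216,0,10]))
print("bars shut",cov(p,0,bars).round(3).tolist())
E
python3 fit.py
```

```text
[ 5.53094133e-01 -9.23760363e-02 -1.28422462e+00  5.08637633e-01
  1.98679426e+02] 4.225907432929285
[[0.0, -0.0], [-0.0, -0.1], [-0.5, -0.0], [-0.7, 0.2], [-0.9, -0.0], [-0.6, -0.2], [-0.7, -0.5], [0.0, -0.3], [-0.2, -0.6], [0.2, 0.7], [-1.6, 0.2], [-0.9, 0.3], [-0.4, -0.7], [-0.9, -0.8], [-0.4, 0.7]]
tab [[0.51648177 0.03186716 0.18676739]] shut [[0.52328382 0.00878458 0.08066025]]
bars shut [[0.593, -0.007, 0.128], [0.474, -0.042, 0.128], [0.504, -0.145, 0.19], [0.623, -0.11, 0.19]]
```

```bash
cat >> h.py <<'E'
P=lambda:np.load("p.npy")
BARS=[[-162,62],[-162,-62],[-38,-62],[-38,62]]
def Rt(th=0):
    p=P();G,_=gb(p);n=G.apply([-.5,0,.866025]);y=-G.apply([.866025,0,.5]);z=-n;x=np.cross(y,z)
    return R.from_matrix(np.c_[x,y,z])*R.from_euler('z',th)
def rel(o,pos,th=0):
    R0=R.from_quat(o["tcp_rot"]);r=(R0.inv()*Rt(th)).as_rotvec()
    d=R0.inv().apply(np.ravel(pos)-o["tcp_pos"])*100
    return np.r_[r.round(3),d.round(2)]
E
python3 - <<'E'
from h import *
from workcell import arm
p=P();o=arm.get_obs()
n=-Rt().as_matrix()[:,2]
a=cov(p,p[3],[-215,0,10])[0]+.03*n+[0,0,.02]
print(rel(o,a+[0,0,.06]),rel(o,a))
# push in slope tool frame relative to a
for th in np.linspace(p[3],0,6): print(th,((cov(p,th,[-215,0,10])[0]-a)@Rt().as_matrix()*100).round(2))
ct=arm.capture("top")
# tin check: top centre pixel -> z=.237
from scipy.optimize import fsolve
px=np.array([490,187])/3+[260,140]
w=fsolve(lambda q:(proj(ct,[q[0],q[1],.237])-px).ravel(),[.6,-.2])
G,t=gb(p);print("tin gb",G.inv().apply([w[0],w[1],.237]-t))
E
```

```text
[  0.509  -0.148  -0.55  -48.06  -44.12   -6.15 ] [  0.509  -0.148  -0.55  -48.06  -44.12   -0.15 ]
0.5086376327972635 [-0.    1.    4.73]
0.40691010623781076 [-0.    2.06  6.65]
0.3051825796783581 [-0.    2.91  8.66]
0.20345505311890544 [ 0.    3.56 10.75]
0.10172752655945272 [-0.   4.  12.9]
0.0 [ 0.    4.21 15.08]
tin gb [0.14941249 0.04923953 0.237     ]
```

>>> step_arm:
  targets: "0 0 0 -5 -4 -6.15 1;0.1 -0.03 -0.1 -10 -8 -6.15 1;0.15 -0.05 -0.15 -14 -12 -6.15 1;0.2 -0.06 -0.2 -18 -16 -6.15 1;0.25 -0.08 -0.25 -22 -20 -6.15 1;0.3 -0.1 -0.35 -26 -24 -6.15 1;0.35 -0.1 -0.4 -30 -28 -6.15 1;0.4 -0.12 -0.45 -34 -32 -6.15 1;0.45 -0.13 -0.5 -39 -36 -6.15 1;0.5 -0.148 -0.55 -43 -40 -6.15 1;0.509 -0.148 -0.55 -48.06 -44.12 -6.15 1;0.509 -0.148 -0.55 -48.06 -44.12 -4 1;0.509 -0.148 -0.55 -48.06 -44.12 -1 1;0.509 -0.148 -0.55 -48.06 -44.12 -0.15 1"

```text
t: 2.0
tcp_pos: [0.5118, 0.0451, 0.2314]
tcp_rot: [-0.138, 0.956, -0.256, 0.036]
ft_force: [-0.1, -0.5, -0.6]
opening: -0.0
grasp_force: 0.0
```

```bash
cat > s.py <<'E'
from h import *
from workcell import arm
import sys
o=arm.get_obs();p=P()
print(round(o["t"],2),o["q"].round(2),o["ft_force"].round(1),o["torque"].round(2),o["opening"].round(4))
G,t=gb(p)
c=R.from_euler('y',-np.pi/6).inv().apply(G.inv().apply(o["tcp_pos"]-t)-[.0866,0,.18])*1000
e=(Rt().inv()*R.from_quat(o["tcp_rot"])).as_rotvec()
print("tcp in cover frame mm",c.round(1),"twist",e.round(3))
for a in sys.argv[1:]:
    x,y,z,th=map(float,a.split(","));print(a,rel(o,cov(p,0,[x,y,z]),th))
E
python3 s.py -215,0,10,0
```

```text
Traceback (most recent call last):
  File "s.py", line 5, in <module>
    print(round(o["t"],2),o["q"].round(2),o["ft_force"].round(1),o["torque"].round(2),o["opening"].round(4))
                                                                                      ^^^^^^^^^^^^^^^^^^
AttributeError: 'float' object has no attribute 'round'
```

```bash
sed -i 's/o\["opening"\].round(4)/round(o["opening"],4)/' s.py; python3 s.py -215,0,10,0
```

```text
2.0 [-0.78  0.1   0.29  1.84  0.49  1.35  1.22] [-0.1 -0.5 -0.6] [0.42 0.14 0.02] -0.0
tcp in cover frame mm [-173.6   -0.8  159.6] twist [ 0.     0.002 -0.001]
-215,0,10,0 [-0.000e+00 -2.000e-03  1.000e-03 -1.100e-01  4.140e+00  1.496e+01]
```

>>> step_arm:
  targets: "0 0 0 -0.1 0.9 2.5 1;0 0 0 -0.1 0.9 4 1;0 0 0 -0.1 1.5 5.5 1;0 0 0 -0.1 2 6.6 1;0 0 0 -0.1 2.5 7.6 1;0 0 0 -0.1 2.9 8.6 1;0 0 0 -0.1 3.2 9.6 1;0 0 0 -0.1 3.5 10.6 1;0 0 0 -0.1 3.75 11.6 1;0 0 0 -0.1 3.95 12.6 1;0 0 0 -0.1 4.05 13.5 1;0 0 0 -0.1 4.1 14.2 1;0 0 0 -0.1 4.1 14.7 1;0 0 0 -0.1 4.1 15 1;0 0 0 -0.1 4.1 15.1 1;0 0 0 -0.1 4.1 15.1 1"

```text
t: 4.0
tcp_pos: [0.5246, 0.008, 0.0818]
tcp_rot: [-0.138, 0.956, -0.256, 0.037]
ft_force: [-5.6, 4.0, 6.8]
opening: 0.0004
grasp_force: 4.7
```

```bash
python3 s.py -215,0,10,0; python3 - <<'E'
from workcell import arm
import cv2
a=arm.capture("scene")["img"][150:350,170:380,::-1]
cv2.imwrite("pics/d.png",cv2.resize(a,None,fx=3,fy=3,interpolation=cv2.INTER_CUBIC))
E
```

```text
4.0 [-0.72  0.29  0.32  1.99  0.51  1.01  1.14] [-5.6  4.   6.8] [ 0.54  0.92 -0.46] 0.0004
tcp in cover frame mm [-214.4    1.1   10.4] twist [-0.001 -0.     0.   ]
-215,0,10,0 [ 0.001  0.    -0.     0.11   0.06   0.04 ]
```

View pics/d.png

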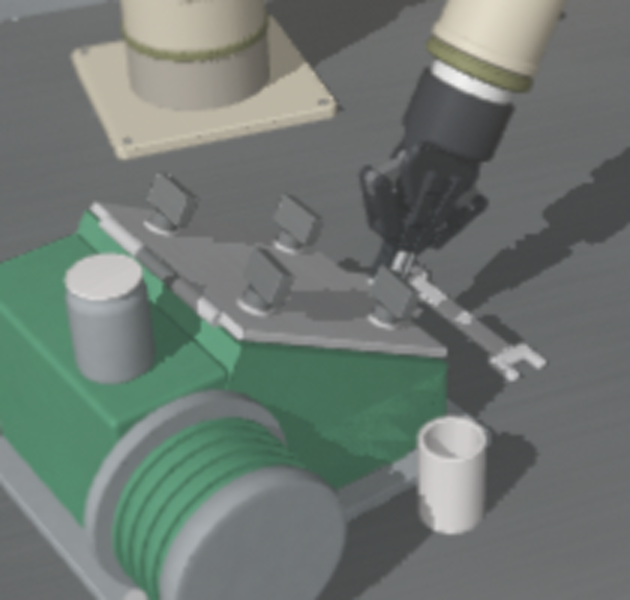

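The cover looks shut with the fingers on the tab at about (400,255) in the crop. The force is only 9 N, so I'll press 2 mm more to confirm the hard stop, then lift.

>>> step_arm:
  targets: "0 0 0 0 0 0.15 1;0 0 0 0 0 0.25 1;0 0 0 0 0 0.25 1"

```text
t: 4.42
tcp_pos: [0.5248, 0.0079, 0.0815]
tcp_rot: [-0.138, 0.956, -0.256, 0.037]
ft_force: [-22.0, 12.8, 38.0]
opening: -0.0001
grasp_force: 20.7
```

```bash
python3 s.py -162,62,60,0 -162,62,26,0
```

```text
4.42 [-0.72  0.29  0.32  1.99  0.51  1.01  1.14] [-22.   12.8  38. ] [-1.1   3.27 -1.96] -0.0001
tcp in cover frame mm [-214.5    1.2   10.1] twist [-0.001 -0.     0.001]
-162,62,60,0 [ 1.00e-03  0.00e+00 -1.00e-03 -6.09e+00 -5.24e+00 -4.99e+00]
-162,62,26,0 [ 1.00e-03  0.00e+00 -1.00e-03 -6.09e+00 -5.25e+00 -1.59e+00]
```

>>> step_arm:
  targets: "0 0 0 0 0 -3 1;0 0 0 0 0 -5.4 0;0 0 0.06 -3 -2.6 -5.4 0;0 0 0.12 -6.2 -5.2 -5.4 0;0 0 0.12 -6.2 -5.2 -5.4 0"
  newtons: 60

```text
t: 5.05
tcp_pos: [0.5916, 0.0044, 0.1533]
tcp_rot: [-0.078, 0.963, -0.254, 0.053]
ft_force: [-1.4, 0.2, -0.0]
opening: 0.0429
grasp_force: 0.0
```

```bash
python3 s.py -162,62,26,0.12;python3 - <<'E'
from workcell import arm
import cv2
a=arm.capture("scene")["img"][150:350,170:380,::-1]
cv2.imwrite("pics/e.png",cv2.resize(a,None,fx=3,fy=3,interpolation=cv2.INTER_CUBIC))
E
```

```text
5.05 [-0.68  0.32  0.35  1.78  0.46  1.14  1.18] [-1.4  0.2 -0. ] [ 0.54  0.19 -0.03] 0.0429
tcp in cover frame mm [-159.4   64.3   61.1] twist [ 0.001 -0.001  0.125]
-162,62,26,0.12 [-1.00e-03  1.00e-03 -5.00e-03  2.60e-01  2.40e-01  3.51e+00]
```

View pics/e.png

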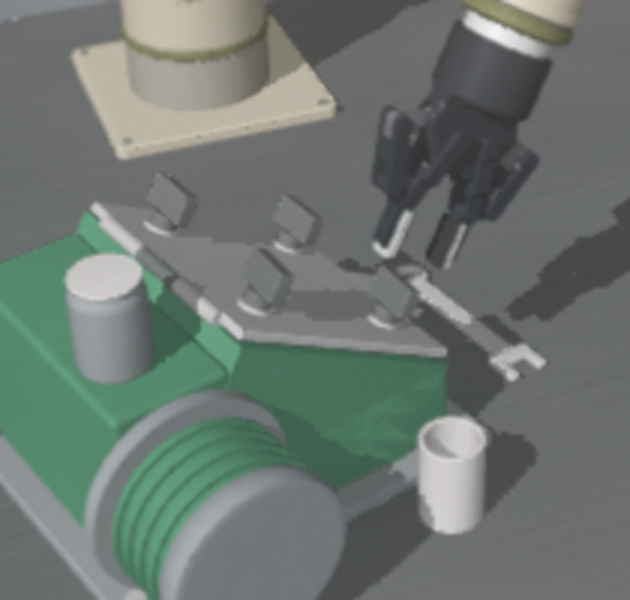

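```bash
python3 - <<'E'
from h import *
from workcell import arm
c=arm.capture("scene");o=arm.get_obs();p=P()
f=lambda w:((proj(c,w)-[170,150])*3).round().tolist()
print("tcp",f(o["tcp_pos"]),"bars34",f(cov(p,0,[b+[34] for b in BARS])))
E
```

```text
tcp [[408.0, 258.0]] bars34 [[393.0, 290.0], [296.0, 218.0], [171.0, 197.0], [266.0, 274.0]]
```

>>> step_arm:
  targets: "0 0 0 0.25 0.25 1.5 0;0 0 0 0.25 0.25 3.5 0;0 0 0 0.25 0.25 3.5 0.5;0 0 0 0.25 0.25 3.5 1;0 0 0 0.25 0.25 3.5 1;0 0 0.1 0.25 0.25 3.5 1;0 0 0.2 0.25 0.25 3.5 1;0 0 0.3 0.25 0.25 3.5 1;0 0 0.4 0.25 0.25 3.5 1;0 0 0.5 0.25 0.25 3.5 1;0 0 0.6 0.25 0.25 3.5 1;0 0 0.7 0.25 0.25 3.5 1;0 0 0.7 0.25 0.25 3.5 1"
  newtons: 60

```text
t: 6.78
tcp_pos: [0.5915, -0.0099, 0.1207]
tcp_rot: [0.256, 0.931, -0.221, 0.136]
ft_force: [0.7, -7.2, -2.3]
opening: 0.0107
grasp_force: 59.8
```

```bash
python3 s.py -162,62,60,0.8 -38,-62,60,0.12 -38,-62,26,0.12
```

```text
6.78 [-0.75  0.36  0.46  1.82  0.42  1.05  0.5 ] [ 0.7 -7.2 -2.3] [-0.16 -0.09 -0.1 ] 0.0107
tcp in cover frame mm [-163.8   60.2   26.1] twist [0.001 0.    0.823]
-162,62,60,0.8 [-1.00e-03  0.00e+00 -2.30e-02 -2.60e-01  1.00e-02 -3.39e+00]
-38,-62,60,0.12 [-1.000e-03 -0.000e+00 -7.030e-01 -9.100e-01 -1.751e+01 -3.370e+00]
-38,-62,26,0.12 [-1.000e-03 -0.000e+00 -7.030e-01 -9.100e-01 -1.751e+01  3.000e-02]
```

>>> step_arm:
  targets: "0 0 0 0 0 0 0;0 0 0 0 0 0 0;0 0 0 0 0 -2 0;0 0 0 0 0 -4 0;0 0 -0.15 -0.2 -4 -4 0;0 0 -0.3 -0.45 -8.5 -4 0;0 0 -0.45 -0.7 -13 -4 0;0 0 -0.6 -0.91 -17.5 -4 0;0 0 -0.7 -0.91 -17.5 -4 0;0 0 -0.7 -0.91 -17.5 -4 0"

```text
t: 8.02
tcp_pos: [0.5004, -0.1283, 0.2184]
tcp_rot: [-0.08, 0.963, -0.253, 0.053]
ft_force: [0.4, 1.2, -0.6]
opening: 0.0426
grasp_force: 0.0
```

```bash
python3 s.py -38,-62,26,0.12
```

```text
8.03 [-0.67 -0.03  0.49  2.    0.58  1.18  1.32] [ 0.4  1.2 -0.6] [0.57 0.15 0.  ] 0.0426
tcp in cover frame mm [-38.9 -60.7  66.8] twist [-0.001 -0.002  0.122]
-38,-62,26,0.12 [ 1.00e-03  2.00e-03 -2.00e-03  1.30e-01 -1.10e-01  4.08e+00]
```

>>> step_arm:
  targets: "0 0 0 0.13 -0.1 2 0;0 0 0 0.13 -0.1 4.05 0;0 0 0 0.13 -0.1 4.05 0.5;0 0 0 0.13 -0.1 4.05 1;0 0 0 0.13 -0.1 4.05 1;0 0 0.1 0.13 -0.1 4.05 1;0 0 0.2 0.13 -0.1 4.05 1;0 0 0.3 0.13 -0.1 4.05 1;0 0 0.4 0.13 -0.1 4.05 1;0 0 0.5 0.13 -0.1 4.05 1;0 0 0.6 0.13 -0.1 4.05 1;0 0 0.7 0.13 -0.1 4.05 1;0 0 0.7 0.13 -0.1 4.05 1"

```text
t: 9.65
tcp_pos: [0.505, -0.1491, 0.184]
tcp_rot: [0.255, 0.932, -0.22, 0.136]
ft_force: [-4.4, 0.3, 8.1]
opening: 0.0107
grasp_force: 62.3
```

```bash
python3 s.py -162,-62,66,0.12
```

```text
9.65 [-0.65  0.02  0.53  2.03  0.58  1.08  0.64] [-4.4  0.3  8.1] [-0.2   0.57 -0.57] 0.0107
tcp in cover frame mm [-37.6 -62.1  26.4] twist [-0.    -0.001  0.821]
-162,-62,66,0.12 [ 1.00e-03  1.00e-03 -7.01e-01  9.09e+00  8.49e+00 -3.96e+00]
```

>>> step_arm:
  targets: "0 0 0 0 0 0 0;0 0 0 0 0 0 0;0 0 0 0 0 -2 0;0 0 0 0 0 -4 0;0 0 -0.15 2 2 -4 0;0 0 -0.3 5 4.5 -4 0;0 0 -0.45 7.5 7 -4 0;0 0 -0.6 9.1 8.5 -4 0;0 0 -0.7 9.1 8.5 -4 0;0 0 -0.7 9.1 8.5 -4 0"

```text
t: 10.9
tcp_pos: [0.469, -0.0262, 0.1557]
tcp_rot: [-0.08, 0.963, -0.253, 0.053]
ft_force: [-0.3, 0.3, -0.5]
opening: 0.0425
grasp_force: 0.0
```

```bash
python3 s.py -162,-62,26,0.12; python3 - <<'E'
from workcell import arm
import cv2
a=arm.capture("scene")["img"][150:350,170:380,::-1]
cv2.imwrite("pics/f.png",cv2.resize(a,None,fx=3,fy=3,interpolation=cv2.INTER_CUBIC))
E
```

```text
10.9 [-0.8   0.03  0.38  2.09  0.56  1.16  1.06] [-0.3  0.3 -0.5] [ 0.45  0.16 -0.03] 0.0425
tcp in cover frame mm [-162.8  -62.    65.9] twist [-0.    -0.001  0.12 ]
-162,-62,26,0.12 [ 0.00e+00  1.00e-03  0.00e+00 -0.00e+00 -8.00e-02  3.99e+00]
```

View pics/f.png

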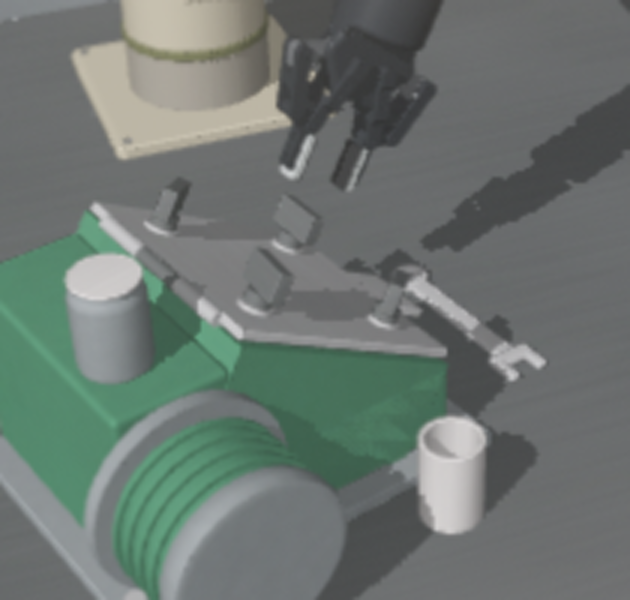

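The picture shows screw 1 (390,300) and screw 3 (170,205) part-turned, with screws 2 (296,222) and 4 (264,278) still loose. The cover is shut and the fingers are above screw 2.

>>> step_arm:
  targets: "0 0 0 0 -0.08 2 0;0 0 0 0 -0.08 4 0;0 0 0 0 -0.08 4 0.5;0 0 0 0 -0.08 4 1;0 0 0 0 -0.08 4 1;0 0 0.1 0 -0.08 4 1;0 0 0.2 0 -0.08 4 1;0 0 0.3 0 -0.08 4 1;0 0 0.4 0 -0.08 4 1;0 0 0.5 0 -0.08 4 1;0 0 0.6 0 -0.08 4 1;0 0 0.7 0 -0.08 4 1;0 0 0.7 0 -0.08 4 1"

```text
t: 12.58
tcp_pos: [0.4747, -0.0461, 0.122]
tcp_rot: [0.255, 0.932, -0.22, 0.136]
ft_force: [-3.8, 1.7, 0.4]
opening: 0.0107
grasp_force: 62.1
```

```bash
python3 s.py -38,62,66,0.12
```

```text
12.57 [-0.79  0.08  0.44  2.12  0.57  1.06  0.37] [-3.8  1.7  0.4] [ 0.53  1.01 -0.35] 0.0107
tcp in cover frame mm [-161.6  -62.1   26.3] twist [-0.001 -0.001  0.82 ]
-38,62,66,0.12 [ 1.000e-03  1.000e-03 -7.000e-01 -1.751e+01  6.500e-01 -3.960e+00]
```

>>> step_arm:
  targets: "0 0 0 0 0 0 0;0 0 0 0 0 0 0;0 0 0 0 0 -2 0;0 0 0 0 0 -4 0;0 0 -0.15 -4 0.2 -4 0;0 0 -0.3 -8.5 0.4 -4 0;0 0 -0.45 -13 0.6 -4 0;0 0 -0.6 -17.5 0.65 -4 0;0 0 -0.7 -17.5 0.65 -4 0;0 0 -0.7 -17.5 0.65 -4 0"

```text
t: 13.82
tcp_pos: [0.6184, -0.0949, 0.2178]
tcp_rot: [-0.08, 0.963, -0.253, 0.052]
ft_force: [0.9, -0.3, -0.2]
opening: 0.0426
grasp_force: 0.0
```

```bash
python3 s.py -38,62,26,0.12
```

```text
13.82 [-0.61  0.27  0.48  1.7   0.43  1.15  1.42] [ 0.9 -0.3 -0.2] [ 0.53  0.19 -0.01] 0.0426
tcp in cover frame mm [-38.   61.9  65.6] twist [-0.    -0.     0.121]
-38,62,26,0.12 [ 0.00e+00  0.00e+00 -1.00e-03 -1.00e-02  0.00e+00  3.96e+00]
```

>>> step_arm:
  targets: "0 0 0 0 0 2 0;0 0 0 0 0 4 0;0 0 0 0 0 4 0.5;0 0 0 0 0 4 1;0 0 0 0 0 4 1;0 0 0.1 0 0 4 1;0 0 0.2 0 0 4 1;0 0 0.3 0 0 4 1;0 0 0.4 0 0 4 1;0 0 0.5 0 0 4 1;0 0 0.6 0 0 4 1;0 0 0.7 0 0 4 1;0 0 0.7 0 0 4 1"

```text
t: 15.45
tcp_pos: [0.6238, -0.1139, 0.1841]
tcp_rot: [0.255, 0.932, -0.22, 0.136]
ft_force: [-4.1, -1.0, 6.1]
opening: 0.0108
grasp_force: 62.7
```

```bash
python3 s.py -162,62,66,0.82
```

```text
15.45 [-0.66  0.33  0.6   1.74  0.38  1.06  0.76] [-4.1 -1.   6.1] [-0.18  0.77 -0.68] 0.0108
tcp in cover frame mm [-37.7  61.8  26.5] twist [-0.    -0.     0.821]
-162,62,66,0.82 [ 0.00e+00  0.00e+00 -1.00e-03  9.07e+00  8.49e+00 -3.95e+00]
```

>>> step_arm:
  targets: "0 0 0 0 0 0 0;0 0 0 0 0 0 0;0 0 0 0 0 -2 0;0 0 0 0 0 -4 0;0 0 0 3 2.8 -4 0;0 0 0 6 5.6 -4 0;0 0 0 9.07 8.5 -4 0;0 0 0 9.07 8.5 -4 0"

```text
t: 16.45
tcp_pos: [0.5872, 0.0127, 0.1539]
tcp_rot: [0.251, 0.933, -0.22, 0.135]
ft_force: [-0.3, -0.1, 0.5]
opening: 0.0429
grasp_force: 0.0
```

```bash
python3 s.py -162,62,26,0.82; python3 - <<'E'
from workcell import arm
import cv2
a=arm.capture("scene")["img"][150:350,170:380,::-1]
cv2.imwrite("pics/g.png",cv2.resize(a,None,fx=3,fy=3,interpolation=cv2.INTER_CUBIC))
E
```

```text
16.45 [-0.84  0.33  0.53  1.79  0.4   1.12  0.52] [-0.3 -0.1  0.5] [0.5  0.2  0.02] 0.0429
tcp in cover frame mm [-166.9   62.4   66.2] twist [-0.002 -0.001  0.813]
-162,62,26,0.82 [ 2.00e-03 -0.00e+00  7.00e-03 -3.30e-01 -3.80e-01  4.02e+00]
```

View pics/g.png

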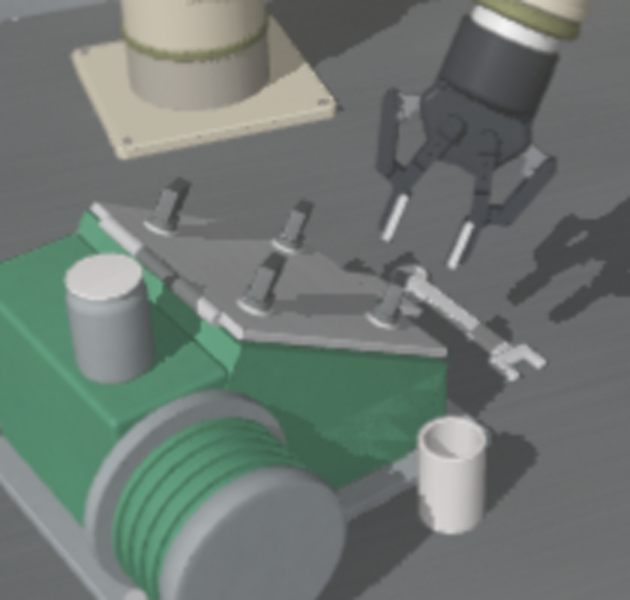

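All four are part-turned and the cover is shut. Second pass: screw 1 to its stop.

>>> step_arm:
  targets: "0 0 0 0 0 2 0;0 0 0 0 0 4 0;0 0 0 0 0 4 0.5;0 0 0 0 0 4 1;0 0 0 0 0 4 1;0 0 0.1 0 0 4 1;0 0 0.2 0 0 4 1;0 0 0.3 0 0 4 1;0 0 0.4 0 0 4 1;0 0 0.5 0 0 4 1;0 0 0.6 0 0 4 1;0 0 0.7 0 0 4 1;0 0 0.78 0 0 4 1;0 0 0.83 0 0 4 1;0 0 0.83 0 0 4 1"

```text
t: 18.38
tcp_pos: [0.5931, -0.0117, 0.1224]
tcp_rot: [0.609, 0.75, -0.148, 0.213]
ft_force: [-9.6, -5.4, 13.2]
opening: 0.0106
grasp_force: 65.3
```

```bash
python3 s.py -38,-62,66,0.82
```

```text
18.38 [-0.92  0.4   0.68  1.82  0.32  1.02 -0.24] [-9.6 -5.4 13.2] [-1.71  2.08 -0.13] 0.0106
tcp in cover frame mm [-161.    61.2   26.4] twist [0.003 0.    1.65 ]
-38,-62,66,0.82 [-2.000e-03  1.000e-03 -8.300e-01 -1.325e+01 -1.131e+01 -3.920e+00]
```

>>> step_arm:
  targets: "0 0 0 0 0 0 0;0 0 0 0 0 0 0;0 0 0 0 0 -2 0;0 0 0 0 0 -4 0;0 0 -0.15 -3 -2.6 -4 0;0 0 -0.3 -6 -5.1 -4 0;0 0 -0.45 -9 -7.7 -4 0;0 0 -0.6 -12 -10.2 -4 0;0 0 -0.75 -13.2 -11.3 -4 0;0 0 -0.83 -13.2 -11.3 -4 0;0 0 -0.83 -13.2 -11.3 -4 0"

```text
t: 19.75
tcp_pos: [0.5002, -0.1277, 0.2173]
tcp_rot: [0.255, 0.932, -0.219, 0.137]
ft_force: [0.7, 0.1, 0.2]
opening: 0.0427
grasp_force: 0.0
```

```bash
python3 s.py -38,-62,26,0.82
```

```text
19.75 [-0.9  -0.04  0.71  2.01  0.6   1.18  0.61] [0.7 0.1 0.2] [ 0.45  0.15 -0.02] 0.0427
tcp in cover frame mm [-39.9 -60.7  66.1] twist [-0.002 -0.001  0.821]
-38,-62,26,0.82 [ 2.00e-03  0.00e+00 -1.00e-03 -5.00e-02 -2.40e-01  4.01e+00]
```

>>> step_arm:
  targets: "0 0 0 -0.05 -0.2 2 0;0 0 0 -0.05 -0.2 4 0;0 0 0 -0.05 -0.2 4 0.5;0 0 0 -0.05 -0.2 4 1;0 0 0 -0.05 -0.2 4 1;0 0 0.1 -0.05 -0.2 4 1;0 0 0.2 -0.05 -0.2 4 1;0 0 0.3 -0.05 -0.2 4 1;0 0 0.4 -0.05 -0.2 4 1;0 0 0.5 -0.05 -0.2 4 1;0 0 0.6 -0.05 -0.2 4 1;0 0 0.7 -0.05 -0.2 4 1;0 0 0.78 -0.05 -0.2 4 1;0 0 0.83 -0.05 -0.2 4 1;0 0 0.83 -0.05 -0.2 4 1"

```text
t: 21.62
tcp_pos: [0.5043, -0.1494, 0.1841]
tcp_rot: [0.609, 0.75, -0.147, 0.213]
ft_force: [-11.5, -0.2, 12.7]
opening: 0.0108
grasp_force: 65.3
```

```bash
python3 s.py -162,-62,66,0.82
```

```text
21.62 [-0.88  0.02  0.76  2.04  0.58  1.07 -0.19] [-11.5  -0.2  12.7] [-1.2   2.34 -0.33] 0.0108
tcp in cover frame mm [-37.6 -62.9  26.4] twist [2.000e-03 1.000e-03 1.651e+00]
-162,-62,66,0.82 [-2.000e-03  0.000e+00 -8.310e-01  1.241e+01 -9.100e-01 -3.970e+00]
```

>>> step_arm:
  targets: "0 0 0 0 0 0 0;0 0 0 0 0 0 0;0 0 0 0 0 -2 0;0 0 0 0 0 -4 0;0 0 -0.15 3 -0.2 -4 0;0 0 -0.3 6 -0.4 -4 0;0 0 -0.45 9 -0.6 -4 0;0 0 -0.6 12.4 -0.9 -4 0;0 0 -0.75 12.4 -0.9 -4 0;0 0 -0.83 12.4 -0.9 -4 0;0 0 -0.83 12.4 -0.9 -4 0"

```text
t: 23.0
tcp_pos: [0.47, -0.0257, 0.1558]
tcp_rot: [0.255, 0.932, -0.22, 0.137]
ft_force: [0.3, -0.2, 0.4]
opening: 0.0427
grasp_force: 0.0
```

```bash
python3 s.py -162,-62,26,0.82; python3 - <<'E'
from workcell import arm
import cv2
a=arm.capture("scene")["img"][180:280,190:320,::-1]
cv2.imwrite("pics/i.png",cv2.resize(a,None,fx=6,fy=6,interpolation=cv2.INTER_CUBIC))
E
```

```text
23.0 [-1.02  0.03  0.62  2.09  0.56  1.15  0.37] [ 0.3 -0.2  0.4] [0.47 0.17 0.02] 0.0427
tcp in cover frame mm [-162.8  -60.9   66.1] twist [-0.001 -0.001  0.821]
-162,-62,26,0.82 [ 1.00e-03  0.00e+00 -1.00e-03  2.00e-02 -1.40e-01  4.01e+00]
```

View pics/i.png

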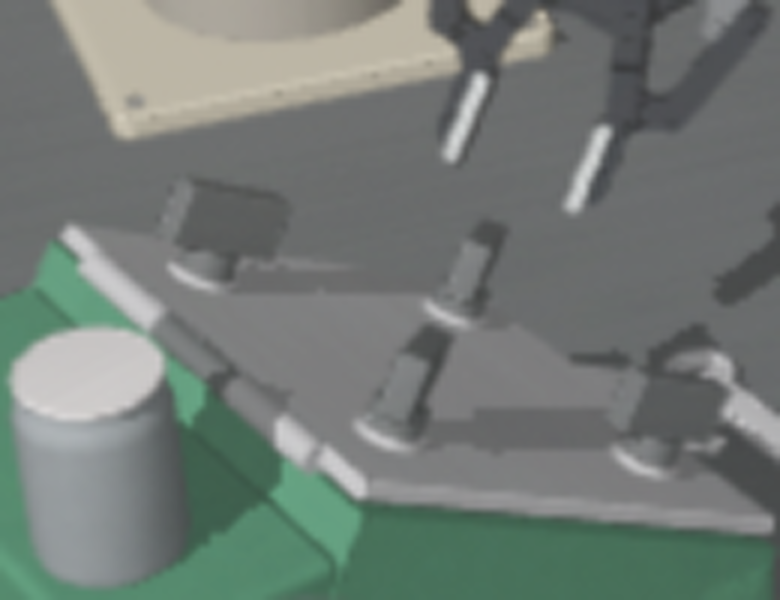

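Screws 3 (220,225) and 1 (665,410) lie up and down the slope, so they are tight. Screws 2 (475,270) and 4 (410,380) are still part-turned.

>>> step_arm:
  targets: "0 0 0 0 -0.1 2 0;0 0 0 0 -0.1 4 0;0 0 0 0 -0.1 4 0.5;0 0 0 0 -0.1 4 1;0 0 0 0 -0.1 4 1;0 0 0.1 0 -0.1 4 1;0 0 0.2 0 -0.1 4 1;0 0 0.3 0 -0.1 4 1;0 0 0.4 0 -0.1 4 1;0 0 0.5 0 -0.1 4 1;0 0 0.6 0 -0.1 4 1;0 0 0.7 0 -0.1 4 1;0 0 0.78 0 -0.1 4 1;0 0 0.83 0 -0.1 4 1;0 0 0.83 0 -0.1 4 1"

```text
t: 24.92
tcp_pos: [0.4741, -0.0466, 0.1222]
tcp_rot: [0.609, 0.75, -0.148, 0.213]
ft_force: [-11.3, -0.4, 15.2]
opening: 0.0108
grasp_force: 66.0
```

```bash
python3 s.py -38,62,66,0.82
```

```text
24.93 [-1.03  0.09  0.69  2.13  0.55  1.05 -0.44] [-11.3  -0.4  15.2] [-1.49  2.29 -0.31] 0.0108
tcp in cover frame mm [-161.3  -62.8   26.4] twist [2.00e-03 1.00e-03 1.65e+00]
-38,62,66,0.82 [-2.000e-03  0.000e+00 -8.300e-01 -1.130e+01  1.341e+01 -3.970e+00]
```

>>> step_arm:
  targets: "0 0 0 0 0 0 0;0 0 0 0 0 0 0;0 0 0 0 0 -2 0;0 0 0 0 0 -4 0;0 0 -0.15 -2.6 3 -4 0;0 0 -0.3 -5.1 6 -4 0;0 0 -0.45 -7.7 9 -4 0;0 0 -0.6 -10.2 12 -4 0;0 0 -0.75 -11.3 13.4 -4 0;0 0 -0.83 -11.3 13.4 -4 0;0 0 -0.83 -11.3 13.4 -4 0"

```text
t: 26.3
tcp_pos: [0.6191, -0.094, 0.2178]
tcp_rot: [0.255, 0.932, -0.22, 0.136]
ft_force: [-0.6, 0.0, 0.1]
opening: 0.0426
grasp_force: 0.0
```

```bash
python3 s.py -38,62,26,0.82
```

```text
26.3 [-0.77  0.3   0.69  1.71  0.36  1.13  0.77] [-0.6  0.   0.1] [0.5  0.14 0.02] 0.0426
tcp in cover frame mm [-38.6  62.9  65.9] twist [-0.001 -0.001  0.821]
-38,62,26,0.82 [ 1.00e-03  0.00e+00 -1.00e-03  2.00e-02 -1.10e-01  3.99e+00]
```

>>> step_arm:
  targets: "0 0 0 0 -0.1 2 0;0 0 0 0 -0.1 4 0;0 0 0 0 -0.1 4 0.5;0 0 0 0 -0.1 4 1;0 0 0 0 -0.1 4 1;0 0 0.1 0 -0.1 4 1;0 0 0.2 0 -0.1 4 1;0 0 0.3 0 -0.1 4 1;0 0 0.4 0 -0.1 4 1;0 0 0.5 0 -0.1 4 1;0 0 0.6 0 -0.1 4 1;0 0 0.7 0 -0.1 4 1;0 0 0.78 0 -0.1 4 1;0 0 0.83 0 -0.1 4 1;0 0 0.83 0 -0.1 4 1"

```text
t: 28.18
tcp_pos: [0.6233, -0.1144, 0.1843]
tcp_rot: [0.609, 0.75, -0.147, 0.213]
ft_force: [-10.0, 0.4, 9.7]
opening: 0.0104
grasp_force: 64.8
```

>>> step_arm:
  targets: "0 0 0 0 0 0 0;0 0 0 0 0 0 0;0 0 0 0 0 -2 0;0 0 0 0 0 -5 0;0 0 0 0 0 -10 0;0 0 0 0 0 -14 0;0 0 0 0 0 -14 0;0 0 0 0 0 -14 0"

```text
t: 29.18
tcp_pos: [0.6041, -0.0471, 0.3041]
tcp_rot: [0.609, 0.75, -0.146, 0.213]
ft_force: [-0.2, 0.8, -1.5]
opening: 0.0426
grasp_force: 0.0
```

```bash
python3 s.py; python3 - <<'E'
from workcell import arm
import cv2
a=arm.capture("scene")["img"][150:350,170:380,::-1]
cv2.imwrite("pics/j.png",cv2.resize(a,None,fx=3,fy=3,interpolation=cv2.INTER_CUBIC))
E
```

```text
29.18 [-1.02  0.24  0.87  1.61  0.35  1.32 -0.04] [-0.2  0.8 -1.5] [ 0.51  0.14 -0.  ] 0.0426
tcp in cover frame mm [-38.   61.7 165.3] twist [-1.00e-03  0.00e+00  1.65e+00]
```

View pics/j.png

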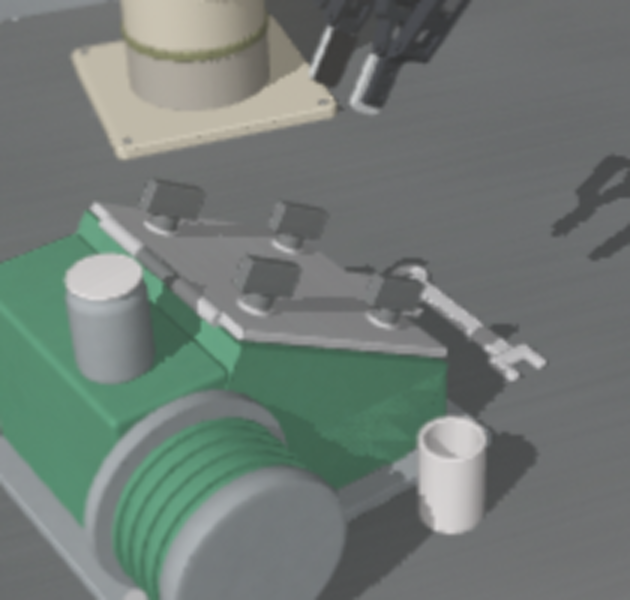

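The cover is shut and all four bars lie up and down the slope, at (172,200), (298,222), (266,277) and (395,295). The gripper is clear of everything.

```bash
python3 -c "
from workcell import arm
print(arm.job_done())"
```

```text
the job is handed in; nothing more can be done
None
```

The job is handed in at about 29 s: the cover is shut, all four screws were tightened crosswise in two passes to their stops, the gripper is clear, and no loose piece was touched; the hand-in call returned no verdict.

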